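Draw the guarded rack bolt home with the reach hook

ROBOT

A 6-joint arm with a two-finger parallel gripper is mounted at the origin on a cart in front of the work surface, level with it; the furniture and walls round the work are solid. World frame = base frame: x ahead of the robot, y to its left, z up, the work surface at z = 0. Lengths are in m, angles in rad, forces in N, time in s.
With the tool pointing down it reaches from about 0.25 to 0.775 m from the base axis. Payload 4 kg.
Tool frame: the origin (TCP) lies on the centre line of the jaws, within the pads' length; the fingertips stand 8 mm ahead of it and the grasp point (between the pads) lies 11 mm behind it; z points along the fingers, y is the direction in which the jaws open and shut (so a half turn about z gives the same grasp; the last joint's range is limited). The gripper opens to 94 mm and grips with 3 to 60 N. Pads are 16 mm wide; open, the fingers measure 119 mm over their backs; the gripper's body (75 mm by 177 mm) begins 78 mm behind the grasp point.
Start: joints at [-1.334, 0.087, 1.371, -0, 1.684, -0.103], TCP at [0.183, -0.519, 0.214] pointing down, gripper open.
Joint ranges: [-3.1, 3.1], [-0.76, 2.03], [0.27, 2.55], [-1.08, 4.22], [0.17, 2.65], [-2.57, 2.57]. Speed limits (rad/s): [2.79, 2.79, 3.14, 3.14, 3.14, 3.14].

INTERFACE

Orientations are given as [roll, pitch, yaw] about the fixed x, y, z axes, in that order (R = Rz(yaw) Ry(pitch) Rx(roll)).
In Python, from bench import robot, cams, close_job gives the robot as it stands.
- The arm moves only by the tool arm_command, never from a script. Its argument "plan" is one flat list of numbers, 7 for each row, row after row: the shift along the tool's x, y, z in cm, then the turn, a rotation vector about the tool's x, y, z in degrees, then the closure, from 0 (fully open) to 1 (shut). A call has 1 to 8 rows; each row shifts and turns the commanded pose from where the row before left it, along the tool's axes as they then stand; what a row does not reach is not made up. A row lasts 1/8 s, in which the tool goes at most 62.5 mm and 10.7 degrees, less where a joint would pass 70% of its speed; a pose out of reach is approached as far as the arm can. A call with a gripper value outside its range is refused whole. The fingers move at their own pace and stop on an object; the grip force is fixed at half the most. Time passes only in rows, so rows that do not move let the fingers close. It gives the time, the measured TCP pose, the force and the opening at its end, in the units of the state.
- robot.get_obs(): the state, without advancing time (a new reading comes with each control period).
- cams.snapshot(name): name is "scene" or "top"; returns a dict with "pixels" (384x512x3 uint8, red, green, blue), "fov_y" (degrees; the focal length in pixels is half the picture's height over the tangent of half this angle, whatever the lens; pixels are square), "cx", "cy" (the principal point, pixels), "camera_from_world" (4x4, takes a point from world to camera coordinates). Camera axes: x right, y up, looking along -z (the intrinsics and any distortion apply to the point x, -y, -z); pixel columns grow to the right and rows downward; lengths in m; the calibration is good to about 2 mm. A picture is of the moment at which its call begins. There is no depth.
- close_job(): hands the job in, once; it reports no verdict.
The state is a dict: "time": time; "joint_positions": joint angles; "qvel": joint speeds; "joint_torque": joint torques, N m; "tool_pos": TCP position; "ee_rot": TCP orientation; "wrist_force": force on the tool from outside, world axes, zero at the start; "wrist_torque": the same for the moment, N m; "width": finger opening in m.
Only numpy, scipy, OpenCV 4.12 (cv2) and the standard library are available. Lean on these libraries where they do the work, as an engineer would, in place of code of your own. Each camera call takes 0.05 s, during which the arm holds its last target.

TASK

Lock the tube rack into its transport dock: take the orange-handled reach hook off its rest, hook the red staple of the bolt under the wire guard and draw the bolt out towards the dock's open mouth until it is fully home on its rubber stop. Snug it there with a firm pull of about 16 N for about a second (never more than 22 N on the bolt), touching it only with the hook. Then unhook and lay the tool gently back in its rest, leaving the bottles and everything else round about where they are.

Things in the scene. Friction and masses are not known exactly. Their poses are not given: they have to be found in the camera images.
- rod_grip (a point): centre of the orange handle of the loose reach hook (about 140 g, balanced near the handle). Handle 120 long (x) x 16 wide (y) x 26 high (z) mm, half-way up here. x points along the tool to its hook, z up. A steel shank of 8 mm diameter runs on from the handle along +x at the same height and bends down at its far end
- rod_hook (a point): pulling face of the tool's hook, on the side that looks back at the handle: 180 mm ahead of the handle's centre and 20 mm below it. The hook is a round 8 mm bar bent straight down; its tip's underside is 30 mm below the handle's centre, its far side 188 mm ahead of it. Axes as rod_grip
- rest_mid (a point): where the handle's centre lies when the tool is in its rest, 55 mm above the desk; x points the way the hook points. The black rest (fixed) has two U-shaped forks 45 mm ahead and behind along x, flat floors, sloped cheeks, 75 mm high, a free gap of 80 mm between them for the fingers; the handle has about 1.5 mm of play each side
- dock_staple (a point): point fixed in the grey dock, 36 mm above the desk: nominal place of the middle of the staple's cross-bar when the bolt joint reads 0. The bolt unit is screwed into slotted holes and truly lies up to 14 mm off along x and 8 mm along y: find the bar by feel (the height is exact). x points away from the open mouth, into the tunnel; z up; the bolt moves along -x
- bolt (a joint): travel of the bolt towards the mouth, m: 0 fully in, 0.045 home, touching its rubber stop; starts at 0 to 0.010. It drags with about 4 N and stays where left; the stop is hard rubber and gives under 0.3 mm. Red staple on it: round 8 mm cross-bar along y, 34 mm wide, middle 36 and top 40 mm above the desk; above 26 mm all is free under it and 40 mm behind it (+x) for a hook
- rod: the whole reach hook; origin at the handle's centre
- dock: the grey transport dock (fixed); origin on the desk under dock_staple, same axes. Bolt tunnel: open mouth at x = -105 mm, side walls 48 mm to either side, back wall at x = +49 mm, floor 8 mm and underside of the wire guard on top 95 mm above the desk (its top 104). Bay with foam rack and tubes (tops 113 mm above the desk): y = +60 to +175, x = -110 to +2 mm
- rest: the whole rest; origin on the desk under rest_mid
- sprayer: blue trigger sprayer, 206 mm high, bystander
- water_bottle_a: clear water bottle, 67 mm wide, 228 mm high, on the left, bystander
- water_bottle_b: clear water bottle, 67 mm wide, 228 mm high, on the right, bystander
- bottle_1: pump bottle, 181 mm high, bystander
Not all that is in view belongs to the job. What is shaped like the rest but blue is not meant.

How it is judged:
By the outcome, as a careful person would: the job done as asked, in the order asked, and still so for the second after the job is handed in, with the robot touching nothing.
It also fails if it takes over 67 s, if anything falls off the work surface, if the arm or the gripper's body presses on something with over 40 N, if the wrist force passes 120 N, or if a joint passes its speed limit or range.

## Working session

There is one attempt and no reset: what is moved stays moved. The work goes in short steps, Python scripts to look and compute and a tool call to move; the robot and the scene stay as the last step left them, time stands still between calls to the robot, and variables do not carry over. Pictures are saved under pics/ and viewed, and the job is handed in when it is done.

Besides the shell and the picture viewer there is one more tool, called after ">>>" as a command line: name --argument value ..., lists and objects as JSON in quotes. arm_command: Moves the arm, as the interface text tells. Its arguments: {"type":"object","properties":{"plan":{"type":"array","items":{"type":"number"}}},"required":["plan"]}

```bash
mkdir -p pics; ls; python3 - <<'E'
from bench import robot, cams
import cv2
print(robot.get_obs())
for n in("scene","top"):
    s=cams.snapshot(n); print({k:v for k,v in s.items() if k!="pixels"})
    cv2.imwrite(f"pics/{n}0.png",s["pixels"][:,:,::-1])
    import pickle; pickle.dump(s,open(f"{n}0.pkl","wb"))
E
```

```text
pics
{'time': 0.0, 'joint_positions': array([-1.33412295e+00,  8.79760086e-02,  1.37222660e+00, -3.11985855e-06,
        1.68358209e+00, -1.03124630e-01]), 'qvel': array([ 0.00081467, -0.00048776,  0.00119466, -0.00132829,  0.00208825,
       -0.00011823]), 'joint_torque': array([-7.54360535e-04, -3.40179384e+01, -3.02429330e+01,  7.16617168e-02,
        3.28541617e-02, -1.50255682e-04]), 'tool_pos': array([ 0.18317307, -0.5180529 ,  0.2123067 ]), 'ee_rot': array([-3.13941194e+00, -2.22568725e-04,  3.39797416e-01]), 'wrist_force': array([-0.44568366,  0.10357879, -0.24435463]), 'wrist_torque': array([-0.01607089,  0.03367614,  0.03783166]), 'width': 0.09424319731345841}
{'fov_y': 44.89944376498119, 'cx': 256.2842374408124, 'cy': 195.04369313535747, 'camera_from_world': array([[ 0.61448092, -0.78853216,  0.02510431, -0.31168547],
       [ 0.35157201,  0.30217914,  0.88605016, -0.21634561],
       [-0.70626505, -0.53563495,  0.46290915, -1.33911282],
       [ 0.        ,  0.        ,  0.        ,  1.        ]])}
{'fov_y': 53.804401044614956, 'cx': 257.28185422404243, 'cy': 193.36206146914938, 'camera_from_world': array([[-0.01326309, -0.99991098,  0.00145653, -0.01241029],
       [ 0.99657271, -0.01309983,  0.08167757, -0.45999969],
       [-0.08165122,  0.00253484,  0.99665774, -1.33204489],
       [ 0.        ,  0.        ,  0.        ,  1.        ]])}
```

View pics/scene0.png

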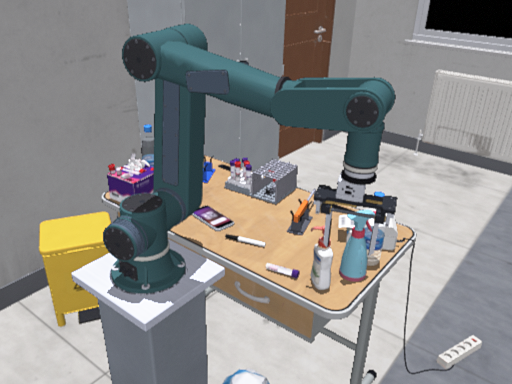

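View pics/top0.png

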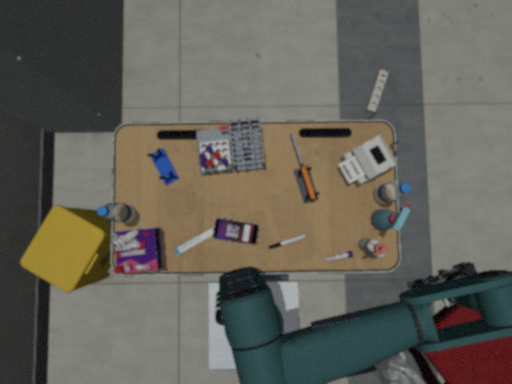

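```bash
python3 - <<'E'
import cv2
a=cv2.imread("pics/top0.png");b=cv2.imread("pics/scene0.png")
cv2.imwrite("pics/z1.png",cv2.resize(a[110:210,185:335],None,fx=5.3,fy=5.3,interpolation=cv2.INTER_CUBIC))
cv2.imwrite("pics/z2.png",cv2.resize(b[140:250,200:345],None,fx=5.4,fy=5.4,interpolation=cv2.INTER_CUBIC))
E
```

```text
(no output)
```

View pics/z1.png

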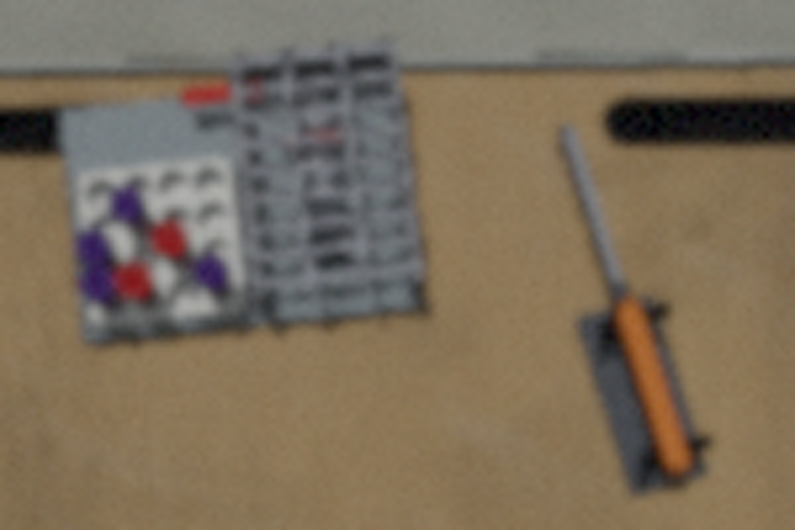

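View pics/z2.png

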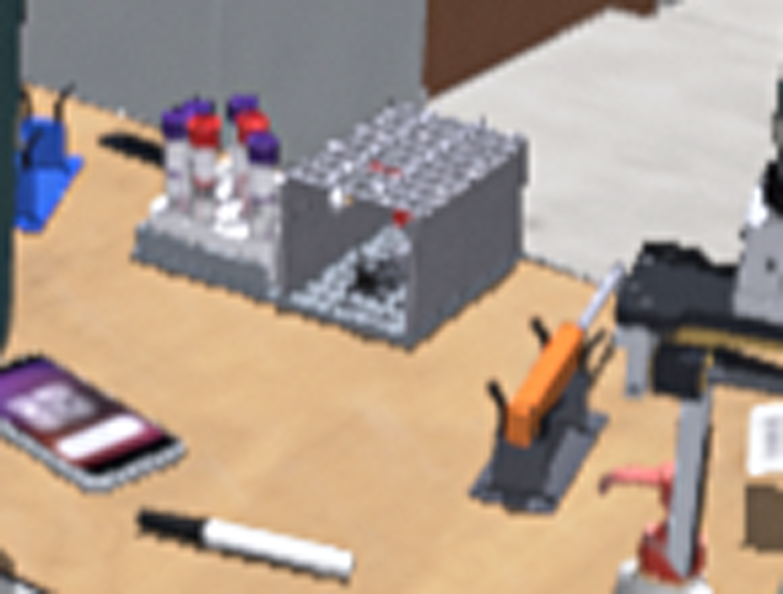

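```bash
cat > h.py <<'E'
import numpy as np, cv2, pickle
def cam(s):
    M=s["camera_from_world"]; f=s["pixels"].shape[0]/2/np.tan(np.radians(s["fov_y"]/2)); return M,f
def ray(s,u,v,z):
    M,f=cam(s); d=np.array([(u-s["cx"])/f,-(v-s["cy"])/f,-1.]); R=M[:3,:3]
    o=-R.T@M[:3,3]; d=R.T@d; return o+d*(z-o[2])/d[2]
def proj(s,p):
    M,f=cam(s); c=M[:3,:3]@np.asarray(p)+M[:3,3]; return s["cx"]+f*c[0]/-c[2], s["cy"]-f*c[1]/-c[2]
E
python3 - <<'E'
from h import *
np.set_printoptions(precision=4,suppress=True)
for n,z in(("top",.068),("scene",.062)):
    s=pickle.load(open(n+"0.pkl","rb")); p=s["pixels"]
    h=cv2.cvtColor(p,cv2.COLOR_RGB2HSV)
    m=cv2.inRange(h,(5,150,120),(16,255,255)); 
    k,l,st,c=cv2.connectedComponentsWithStats(m)
    i=1+np.argmax(st[1:,4]); print(n,st[i],c[i])
    pts=np.argwhere(l==i)[:,::-1].astype(np.float32)
    if n=="top":
        W=np.array([ray(s,*q,.068)[:2] for q in pts]); print("ctr",W.mean(0))
        print(cv2.minAreaRect(W.astype(np.float32)*1000))
        vx,vy,x,y=cv2.fitLine(W.astype(np.float32),cv2.DIST_L2,0,.01,.01).ravel(); print("yaw",np.degrees(np.arctan2(vy,vx)),x,y)
        a=np.array([vx,vy]); t=(W-W.mean(0))@a; print(t.min(),t.max())
    else:
        print(ray(s,*c[i],.055))
    m=cv2.inRange(h,(0,120,90),(4,255,255))|cv2.inRange(h,(170,120,90),(180,255,255))
    k,l,st,c=cv2.connectedComponentsWithStats(m)
    for j in range(1,k):
        if st[j,4]>2: print("red",st[j],c[j],ray(s,*c[j],.04),ray(s,*c[j],.104))
s=pickle.load(open("top0.pkl","rb"))
f=lambda x,y:(185+(x+.5)/5.3-.5,110+(y+.5)/5.3-.5)
print("tip",ray(s,*f(567,125),.058),"neck",ray(s,*f(622,292),.058))
for q in((237,60),(402,52),(425,312),(250,320)): print(ray(s,*f(*q),.104))
for q in((60,108),(85,345)): print(ray(s,*f(*q),.03))
E
```

```text
top [302 166  13  33 144] [307.6736 182.2986]
ctr [ 0.4918 -0.1926]
((492.54962158203125, -192.2627410888672), (115.87338256835938, 15.3199462890625), 16.205251693725586)
yaw 16.461227 0.49181938 -0.19260138
-0.05714537762644107 0.058724352913392217
red [220 126   8   3  17] [223.7059 127.4118] [0.6955 0.0981 0.04  ] [0.6787 0.0926 0.104 ]
red [214 152   6   7  31] [216.4839 155.0323] [0.5962 0.1243 0.04  ] [0.5843 0.1175 0.104 ]
red [207 160   6   6  34] [209.5 162.5] [0.5698 0.1491 0.04  ] [0.5591 0.1412 0.104 ]
red [407 205   3   2   4] [408.   205.25] [ 0.4093 -0.5463  0.04  ] [ 0.4064 -0.5207  0.104 ]
red [390 214   5   8  23] [391.6087 217.1739] [ 0.3683 -0.4871  0.04  ] [ 0.3674 -0.4643  0.104 ]
red [145 233   3   2   6] [146.  233.5] [0.3229 0.3709 0.04  ] [0.3242 0.3522 0.104 ]
red [140 242   5   6  25] [141.76 244.68] [0.2845 0.3852 0.04  ] [0.2876 0.3658 0.104 ]
red [378 246   5   6  15] [379.6    248.3333] [ 0.2609 -0.4408  0.04  ] [ 0.2652 -0.4202  0.104 ]
red [116 253   5   5  21] [117.9524 254.619 ] [0.2514 0.4672 0.04  ] [0.2561 0.444  0.104 ]
red [151 264   6   6  26
[... 4860 characters left out ...]
 0.416  -0.4406  0.104 ]
red [321 228   3   5   8] [322.5 229.5] [ 0.4615 -0.3026  0.04  ] [ 0.368  -0.3515  0.104 ]
red [321 237   2   3   5] [321.6 238.2] [ 0.4154 -0.3268  0.04  ] [ 0.3256 -0.3737  0.104 ]
red [319 241   6   6  21] [321.     243.7143] [ 0.3875 -0.3413  0.04  ] [ 0.3   -0.387  0.104]
red [328 242   2   4   4] [328.75 243.5 ] [ 0.4038 -0.3589  0.04  ] [ 0.3149 -0.4031  0.104 ]
red [341 275  21   6  32] [351.5625 278.4062] [ 0.2939 -0.4936  0.04  ] [ 0.2141 -0.5268  0.104 ]
tip [ 0.6671 -0.1416  0.058 ] neck [ 0.5549 -0.1755  0.058 ]
[0.701  0.0735 0.104 ]
[ 0.7048 -0.0324  0.104 ]
[ 0.5365 -0.0446  0.104 ]
[0.5328 0.0664 0.104 ]
[0.69   0.1987 0.03  ]
[0.5281 0.182  0.03  ]
```

```bash
python3 - <<'E'
import cv2
a=cv2.imread("pics/top0.png");b=cv2.imread("pics/scene0.png")
cv2.imwrite("pics/z3.png",cv2.resize(a[117:177,193:268],None,fx=10,fy=10,interpolation=cv2.INTER_CUBIC))
cv2.imwrite("pics/z4.png",cv2.resize(b[155:210,220:300],None,fx=10,fy=10,interpolation=cv2.INTER_CUBIC))
E
```

```text
(no output)
```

View pics/z3.png

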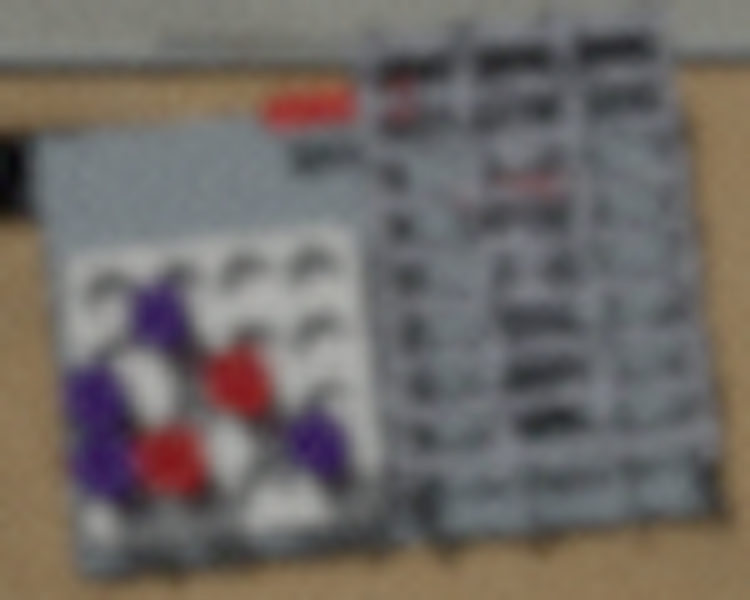

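View pics/z4.png

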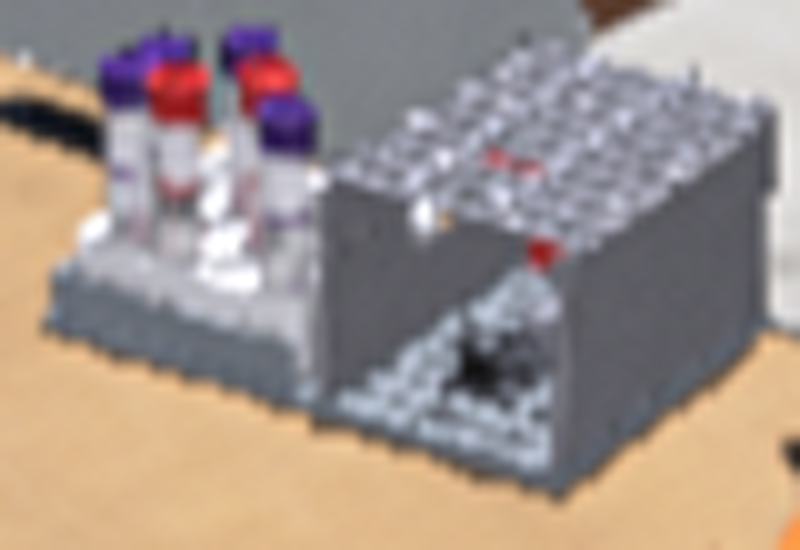

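```bash
python3 - <<'E'
from h import *
np.set_printoptions(precision=4,suppress=True)
T=pickle.load(open("top0.pkl","rb"));S=pickle.load(open("scene0.pkl","rb"))
t=lambda x,y,z:ray(T,193+(x+.5)/10-.5,117+(y+.5)/10-.5,z)
s=lambda x,y,z:ray(S,220+(x+.5)/10-.5,155+(y+.5)/10-.5,z)
print("top: right-front floor",t(722,515,.008),"left-front slab",t(88,575,0),t(88,575,.02))
print("top backR top",t(665,50,.104),t(665,50,.095),"backL",t(362,40,.104))
print("top right edge front top", t(715,455,.104),"front guard wire mid",t(560,462,.104))
print("bar",t(530,180,.04),"red2",t(310,105,.1),t(310,105,.03),"red3",t(400,88,.1),t(400,88,.05))
print("scene FR bottom",s(562,495,0),"BR bottom",s(768,335,0),"junction",s(315,427,0),"FL",s(45,330,0))
print("scene FR top",s(568,250,.104),"BR top",s(770,110,.104), "FL top",s(325,180,.104))
print("red545",s(545,250,.036),"red500",s(500,158,.04),s(535,168,.04),s(500,158,.1),s(535,168,.1))
E
```

```text
top: right-front floor [ 0.5522 -0.0467  0.008 ] left-front slab [0.5344 0.1838 0.    ] [0.5317 0.1809 0.02  ]
top backR top [ 0.6975 -0.0275  0.104 ] [ 0.7    -0.0276  0.095 ] backL [0.7023 0.0754 0.104 ]
top right edge front top [ 0.5583 -0.0425  0.104 ] front guard wire mid [0.5566 0.0098 0.104 ]
bar [0.6686 0.0205 0.04  ] red2 [0.6811 0.0935 0.1   ] [0.6994 0.0995 0.03  ] red3 [0.6865 0.0628 0.1   ] [0.6999 0.0659 0.05  ]
scene FR bottom [ 0.5623 -0.048   0.    ] BR bottom [ 0.722  -0.0329  0.    ] junction [0.5449 0.0544 0.    ] FL [0.5396 0.1853 0.    ]
scene FR top [ 0.554  -0.0509  0.104 ] BR top [ 0.7046 -0.0373  0.104 ] FL top [0.5436 0.0513 0.104 ]
red545 [0.6652 0.0364 0.036 ] red500 [0.7159 0.0959 0.04  ] [0.7174 0.0795 0.04  ] [0.6086 0.0194 0.1   ] [0.61   0.0043 0.1   ]
```

>>> arm_command --plan '[0, 0, -5, 0, 0, 0, 0, 0, 0, -5, 0, 0, 0, 0, 5, -2.5, 0, 0, 0, 0, 0, 5, -2.5, 0, 0, 0, 0, 0, 5, -2.5, 0, 0, 0, 0, 0, 5, -2.5, 0, 0, 0, 0, 0]'

```text
time: 0.85
tool_pos: [0.3394, -0.3561, 0.313]
ee_rot: [-3.141, 0.0, 0.339]
wrist_force: [0.1, -1.5, 0.2]
width: 0.0941
```

>>> arm_command --plan '[5, -2.5, 0, 0, 0, 0, 0, 5, -2.5, 0, 0, 0, 0, 0, 5, -2.5, 0, 0, 0, 0, 0, 5, -2.5, 0, 0, 0, 0, 0, 0, 0, 0, 0, 0, 3.2, 0, 0, 0, 0, 0, 0, 0, 0]'

```text
time: 1.6
tool_pos: [0.494, -0.196, 0.3127]
ee_rot: [-3.141, 0.001, 0.286]
wrist_force: [0.2, -0.2, 0.2]
width: 0.0939
```

```bash
cat > st.py <<'E'
from bench import robot
import numpy as np
np.set_printoptions(precision=4,suppress=True)
o=robot.get_obs()
for k in("time","tool_pos","ee_rot","wrist_force","wrist_torque","width"): print(k,o[k] if k!="ee_rot" else np.degrees(o[k]))
E
python3 st.py
python3 - <<'E'
from bench import cams
import pickle,cv2
for n in("scene","top"):
    s=cams.snapshot(n)
    cv2.imwrite(f"pics/{n}1.png",s["pixels"][:,:,::-1])
    pickle.dump(s,open(f"{n}1.pkl","wb"))
b=cv2.imread("pics/scene1.png")
cv2.imwrite("pics/z5.png",cv2.resize(b[130:260,240:370],None,fx=4.6,fy=4.6,interpolation=cv2.INTER_CUBIC))
E
```

```text
time 1.6
tool_pos [ 0.494  -0.196   0.3127]
ee_rot [-179.9517    0.0719   16.3901]
wrist_force [ 0.2197 -0.1778  0.1697]
wrist_torque [ 0.002   0.0283 -0.0075]
width 0.09392542695470747
```

View pics/z5.png

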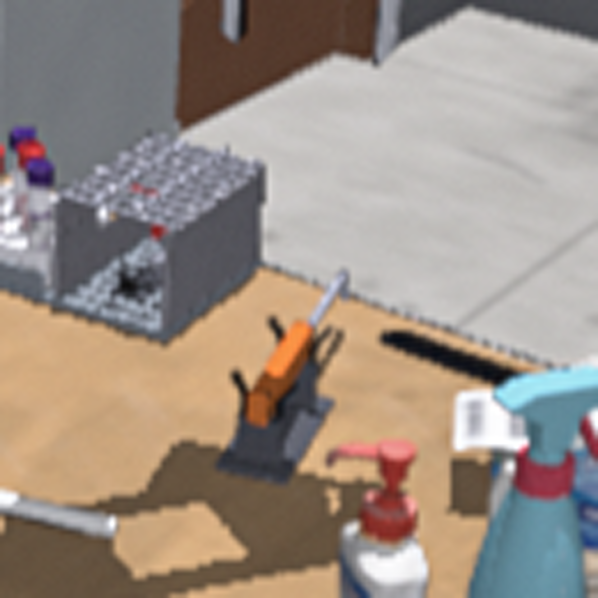

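```bash
python3 - <<'E'
from h import *
s=pickle.load(open("scene1.pkl","rb")); h=cv2.cvtColor(s["pixels"],cv2.COLOR_RGB2HSV)
m=cv2.inRange(h,(5,150,100),(18,255,255)); k,l,st,c=cv2.connectedComponentsWithStats(m); i=1+np.argmax(st[1:,4]); 
print(st[i],c[i]); p=np.argwhere(l==i)
a=np.radians(16.3); X=np.array([np.cos(a),np.sin(a),0]);Y=np.array([-X[1],X[0],0]);Z=np.array([0,0,1]);C=np.array([.4925,-.1925,.055])
P=np.array([proj(s,C+X*.06*i+Y*.008*j+Z*.013*k) for i in(-1,1) for j in(-1,1) for k in(-1,1)]); print(P.min(0),P.max(0))
hull=cv2.convexHull(P.astype(np.float32)); M=cv2.moments(hull); print(M['m10']/M['m00'],M['m01']/M['m00'],M['m00'])
E
```

```text
[294 200  14  22 135] [300.31851852 210.22962963]
[291.27578978 199.17000607] [306.82997823 223.01285567]
298.9898779470947 211.12850686082373 177.43798392289318
```

>>> arm_command --plan '[0, -0.27, 5, 0, 0, 0, 0, 0, 0, 5, 0, 0, 0, 0, 0, 0, 5, 0, 0, 0, 0, 0, 0, 5, 0, 0, 0, 0, 0, 0, 4, 0, 0, 0, 0.5, 0, 0, 2, 0, 0, 0, 0.6, 0, 0, 0.8, 0, 0, 0, 0.6, 0, 0, 0, 0, 0, 0, 0.6]'

```text
time: 2.7
tool_pos: [0.4928, -0.1947, 0.0457]
ee_rot: [3.142, -0.0, 0.283]
wrist_force: [0.7, -0.3, 1.2]
width: 0.0574
```

```bash
python3 st.py
python3 - <<'E'
from bench import cams
import pickle,cv2
for n in("scene","top"):
    s=cams.snapshot(n)
    pickle.dump(s,open(f"{n}2.pkl","wb"))
    b=s["pixels"][:,:,::-1]
    b=b[170:250,260:350] if n=="scene" else b[110:220,260:350]
    cv2.imwrite(f"pics/{n}2.png",cv2.resize(b,None,fx=5.4,fy=5.4,interpolation=cv2.INTER_CUBIC))
E
```

```text
time 2.7
tool_pos [ 0.4928 -0.1947  0.0457]
ee_rot [179.9952  -0.0005  16.2216]
wrist_force [ 0.7096 -0.2741  1.2251]
wrist_torque [0.0432 0.0172 0.0253]
width 0.05740531104586655
```

View pics/scene2.png

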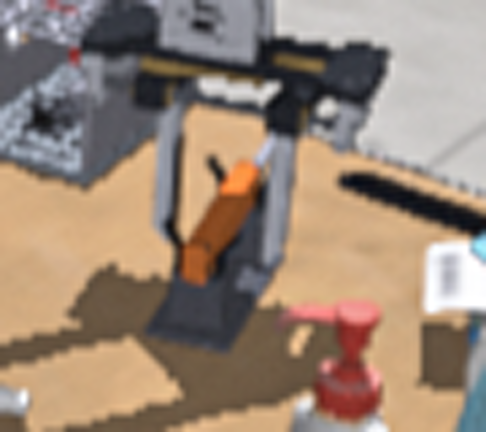

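View pics/top2.png

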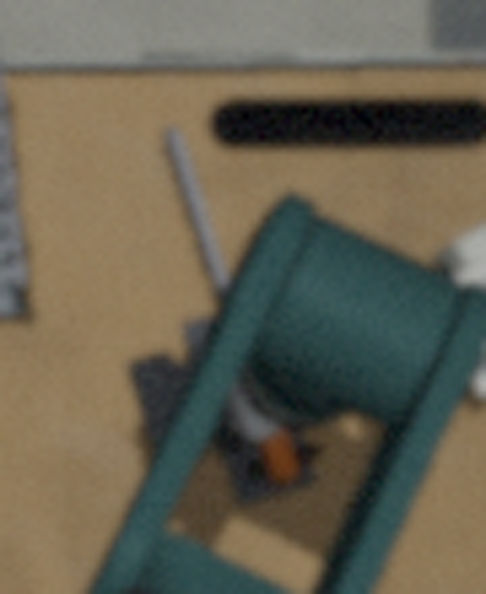

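>>> arm_command --plan '[0, 0, 0.15, 0, 0, 0, 0.74, 0, 0, 0, 0, 0, 0, 0.74, 0, 0, 0, 0, 0, 0, 0.74, 0, 0, 0, 0, 0, 0, 0.74]'

```text
time: 3.3
tool_pos: [0.4931, -0.1941, 0.0441]
ee_rot: [3.141, -0.0, 0.284]
wrist_force: [-0.2, 0.4, -0.1]
width: 0.0243
```

>>> arm_command --plan '[0, 0, 0, 0, 0, 0, 0.8, 0, 0, 0, 0, 0, 0, 0.8, 0, 0, 0, 0, 0, 0, 0.8]'

```text
time: 3.68
tool_pos: [0.493, -0.1941, 0.044]
ee_rot: [3.142, 0.0, 0.284]
wrist_force: [-0.0, -0.6, 0.6]
width: 0.019
```

>>> arm_command --plan '[0, 0, 0, 0, 0, 0, 0.83, 0, 0, 0, 0, 0, 0, 0.83]'

```text
time: 3.92
tool_pos: [0.493, -0.1943, 0.044]
ee_rot: [3.141, 0.0, 0.284]
wrist_force: [0.1, -1.1, -1.3]
width: 0.0156
```

>>> arm_command --plan '[0, 0, 0, 0, 0, 0, 1, 0, 0, 0, 0, 0, 0, 1, 0, 0, 0, 0, 0, 0, 1]'

```text
time: 4.3
tool_pos: [0.493, -0.1942, 0.044]
ee_rot: [3.141, 0.0, 0.284]
wrist_force: [0.6, -0.3, -0.5]
width: 0.0158
```

```bash
python3 st.py
```

```text
time 4.3
tool_pos [ 0.493  -0.1942  0.044 ]
ee_rot [179.9897   0.0017  16.2701]
wrist_force [ 0.6382 -0.283  -0.4612]
wrist_torque [-0.0861 -0.0002 -0.0336]
width 0.015832253034167132
```

>>> arm_command --plan '[0, 0, -0.5, 0, 0, 0, 1, 0, 0, -1.5, 0, 0, 0, 1, 0, 0, -2.5, 0, 0, 0, 1, 0, 0, -3, 0, 0, 0, 1, 0, 0, -2.5, 0, 0, 0, 1, 0, 0, -1.5, 0, 0, 0, 1, 0, 0, 0, 0, 0, 0, 1]'

```text
time: 5.18
tool_pos: [0.4937, -0.1944, 0.1607]
ee_rot: [3.14, -0.002, 0.284]
wrist_force: [-0.1, -0.3, -1.6]
width: 0.016
```

>>> arm_command --plan '[-1.2, -3, 0, 0, 0, 0, 1, -1.2, -3, 0, 0, 0, 0, 1, -1.2, -3.2, 0, 0, 0, 0, 1, -1.2, -3.2, 0, 0, 0, 0, 1, -1.2, -3.2, 0, 0, 0, 0, 1, -1.2, -3.2, 0, 0, 0, 0, 1, -0.9, -3, 0, 0, 0, 3, 1, 0, 0, 0, 0, 0, 4, 1]'

```text
time: 6.18
tool_pos: [0.3524, -0.0059, 0.1576]
ee_rot: [-3.14, 0.002, 0.162]
wrist_force: [0.8, -0.5, -1.8]
width: 0.0157
```

>>> arm_command --plan '[0, 0, 0, 0, 0, 4, 1, 0, 0, 0, 0, 0, 0, 1, 0, 0, 0, 0, 0, 0, 1]'

```text
time: 6.55
tool_pos: [0.3538, -0.0075, 0.1583]
ee_rot: [-3.141, 0.001, 0.093]
wrist_force: [-0.7, -0.1, -1.8]
width: 0.0159
```

```bash
python3 st.py
python3 - <<'E'
from bench import cams
import pickle,cv2
for n in("scene","top"):
    s=cams.snapshot(n)
    pickle.dump(s,open(f"{n}3.pkl","wb"))
    b=s["pixels"][:,:,::-1]
    b=b[120:250,200:350] if n=="scene" else b[110:250,190:340]
    cv2.imwrite(f"pics/{n}3.png",cv2.resize(b,None,fx=4.2,fy=4.2,interpolation=cv2.INTER_CUBIC))
E
```

```text
time 6.55
tool_pos [ 0.3538 -0.0075  0.1583]
ee_rot [-179.9779    0.0792    5.3191]
wrist_force [-0.7225 -0.0966 -1.797 ]
wrist_torque [ 0.0674  0.0028 -0.0337]
width 0.0158710922337681
```

View pics/scene3.png

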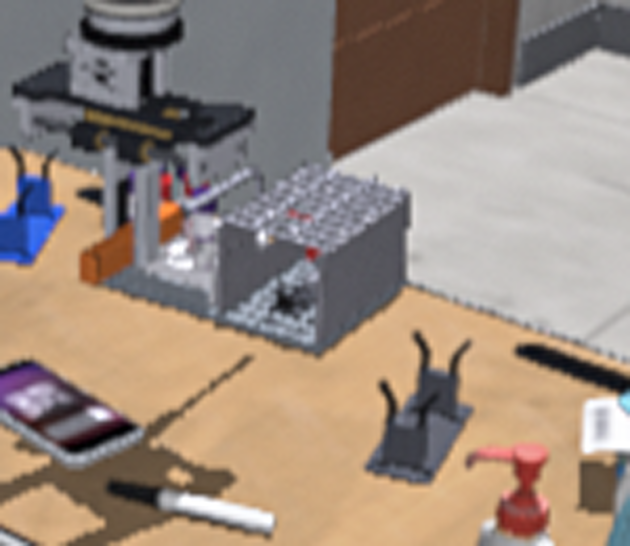

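View pics/top3.png

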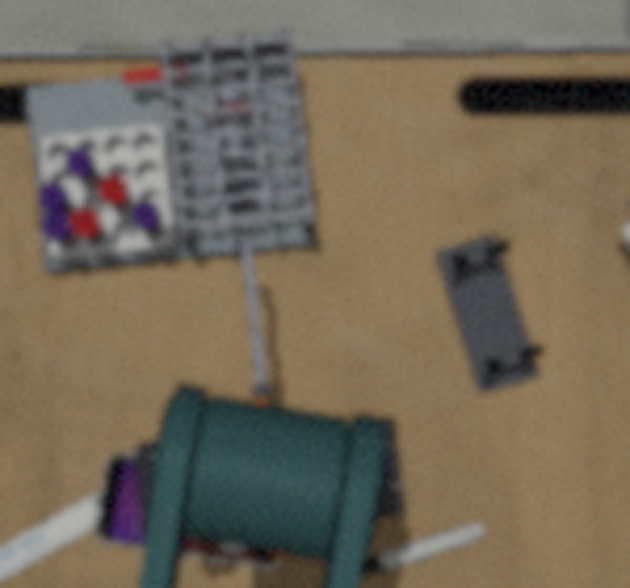

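>>> arm_command --plan '[-1.5, -0.15, 0, 0, 0, 0, 1, 0, 0, 2.5, 0, 0, 0, 1, 0, 0, 3, 0, 0, 0, 1, 0, 0, 2.5, 0, 0, 0, 1, 0, 0, 1.3, 0, 0, 0, 1, 0, 0, 0, 0, 0, 0, 1, 0, 0, 0, 0, 0, 0, 1]'

```text
time: 7.52
tool_pos: [0.34, -0.0076, 0.067]
ee_rot: [3.141, -0.002, 0.092]
wrist_force: [0.3, -0.8, -0.6]
width: 0.0157
```

```bash
python3 st.py
python3 - <<'E'
from bench import cams
import pickle,cv2
for n in("scene","top"):
    s=cams.snapshot(n)
    pickle.dump(s,open(f"{n}4.pkl","wb"))
    b=s["pixels"][:,:,::-1]
    b=b[150:230,200:300] if n=="scene" else b[110:250,190:340]
    cv2.imwrite(f"pics/{n}4.png",cv2.resize(b,None,fx=4.2 if n=="top" else 7,fy=4.2 if n=="top" else 7,interpolation=cv2.INTER_CUBIC))
E
```

```text
time 7.525
tool_pos [ 0.34   -0.0076  0.067 ]
ee_rot [179.9648  -0.1078   5.2744]
wrist_force [ 0.3331 -0.8416 -0.6342]
wrist_torque [ 0.0072  0.039  -0.0055]
width 0.015704401304038086
```

View pics/scene4.png

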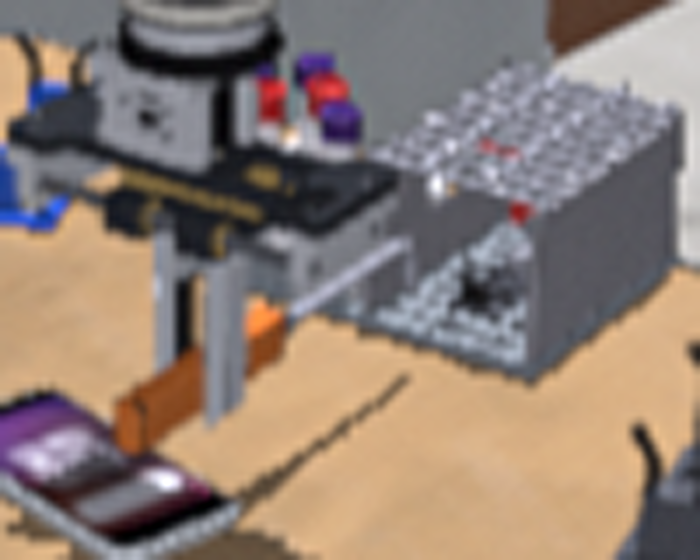

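View pics/top4.png

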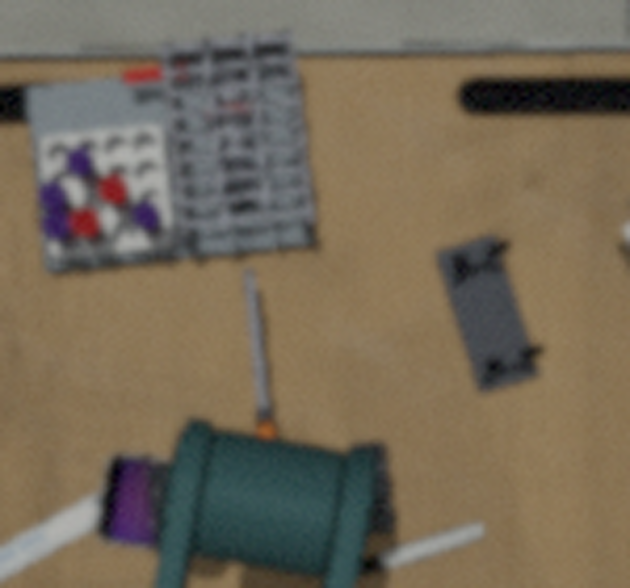

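```bash
python3 - <<'E'
from h import *
np.set_printoptions(precision=4,suppress=True)
T=pickle.load(open("top4.pkl","rb"));S=pickle.load(open("scene4.pkl","rb"))
g=lambda x,y:(190+(x+.5)/4.2-.5,110+(y+.5)/4.2-.5)
print("tip top",ray(T,*g(249,272),.082),"shank mid",ray(T,*g(258,340),.082))
k=lambda x,y:(200+(x+.5)/7-.5,150+(y+.5)/7-.5)
print("tip scene",ray(S,*k(408,238),.082))
t=lambda x,y,z:ray(T,193+(x+.5)/10-.5,117+(y+.5)/10-.5,z)
print("bar",t(517,183,.039)); s=lambda x,y,z:ray(S,220+(x+.5)/10-.5,155+(y+.5)/10-.5,z); print("bar left end",s(527,250,.036))
P=np.array([.5272,.0097,.082]);print(proj(T,P),g(249,272),proj(S,P),k(408,238))
E
```

```text
tip top [0.5201 0.0094 0.082 ] shank mid [0.4644 0.0028 0.082 ]
tip scene [0.5209 0.0061 0.082 ]
bar [0.6678 0.0252 0.039 ]
bar left end [0.6606 0.0417 0.036 ]
(np.float64(248.80197009801773), np.float64(172.30624292912066)) (248.9047619047619, 174.38095238095238) (np.float64(258.1329698444533), np.float64(182.70054424557733)) (257.85714285714283, 183.57142857142856)
```

>>> arm_command --plan '[1, 0, 0.15, 0, 0, 0, 1, 2, 0, 0, 0, 0, 0, 1, 2, 0, 0, 0, 0, 0, 1, 2, 0, 0, 0, 0, 0, 1, 2, 0, 0, 0, 0, 0, 1, 1, 0, 0, 0, 0, 0, 1, 0, 0, 0, 0, 0, 0, 1]'

```text
time: 8.5
tool_pos: [0.4392, 0.0018, 0.0644]
ee_rot: [3.142, 0.0, 0.092]
wrist_force: [0.8, -0.6, -2.1]
width: 0.0156
```

>>> arm_command --plan '[1, 0, 0, 0, 0, 0, 1, 1.5, -0.06, 0, 0, 0, 0, 1, 1.5, 0, 0, 0, 0, 0, 1, 1.2, 0, 0, 0, 0, 0, 1, 0, 0, 0, 0, 0, 0, 1]'

```text
time: 9.12
tool_pos: [0.4913, 0.0072, 0.0644]
ee_rot: [3.142, 0.0, 0.092]
wrist_force: [0.5, 0.1, -1.2]
width: 0.016
```

>>> arm_command --plan '[0.8, 0, 0, 0, 0, 0, 1, 0.6, 0, 0, 0, 0, 0, 1, 0, 0, 0, 0, 0, 0, 1, 0, 0, 0, 0, 0, 0, 1]'

```text
time: 9.62
tool_pos: [0.5042, 0.0084, 0.0644]
ee_rot: [3.142, 0.0, 0.092]
wrist_force: [0.6, 0.4, -1.4]
width: 0.0161
```

```bash
python3 st.py
cat > pic.py <<'E'
import sys
from bench import cams
import pickle,cv2
i=sys.argv[1]
for n in("scene","top"):
    s=cams.snapshot(n)
    pickle.dump(s,open(f"{n}{i}.pkl","wb"))
    b=s["pixels"][:,:,::-1]
    b=b[150:230,200:300] if n=="scene" else b[115:205,195:275]
    cv2.imwrite(f"pics/{n}{i}.png",cv2.resize(b,None,fx=6.5,fy=6.5,interpolation=cv2.INTER_CUBIC))
E
python3 pic.py 5
```

```text
time 9.625
tool_pos [0.5042 0.0084 0.0644]
ee_rot [179.9963   0.0174   5.2691]
wrist_force [ 0.5806  0.3651 -1.4423]
wrist_torque [ 0.0121  0.0231 -0.0003]
width 0.016129304872299292
```

View pics/scene5.png

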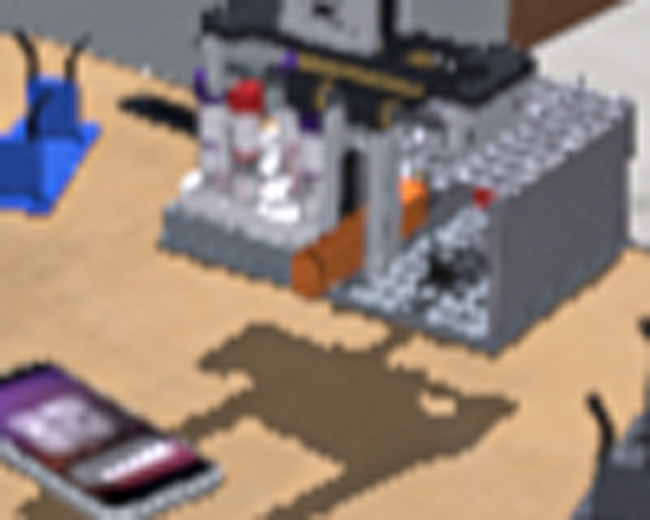

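View pics/top5.png

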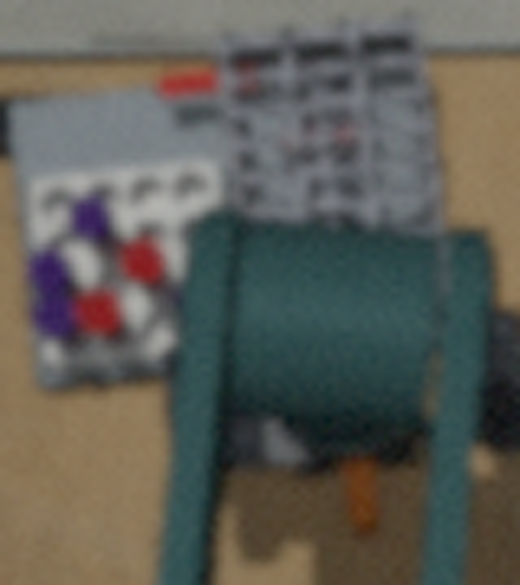

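>>> arm_command --plan '[0, 0, 0.2, 0, 0, 0, 1, 0, 0, 0.2, 0, 0, 0, 1, 0, 0, 0.2, 0, 0, 0, 1, 0, 0, 0, 0, 0, 0, 1]'

```text
time: 10.22
tool_pos: [0.5041, 0.0085, 0.0581]
ee_rot: [-3.142, 0.001, 0.092]
wrist_force: [1.3, -0.7, -1.4]
width: 0.0159
```

>>> arm_command --plan '[0, 0, 0.2, 0, 0, 0, 1, 0, 0, 0.1, 0, 0, 0, 1, 0, 0, 0, 0, 0, 0, 1]'

```text
time: 10.6
tool_pos: [0.5043, 0.0084, 0.0553]
ee_rot: [3.142, 0.0, 0.092]
wrist_force: [0.2, 0.9, -1.8]
width: 0.0155
```

>>> arm_command --plan '[0, 0, 0.2, 0, 0, 0, 1, 0, 0, 0.2, 0, 0, 0, 1, 0, 0, 0.2, 0, 0, 0, 1, 0, 0, 0, 0, 0, 0, 1]'

```text
time: 11.1
tool_pos: [0.5042, 0.0084, 0.0492]
ee_rot: [-3.142, 0.001, 0.092]
wrist_force: [0.7, 0.3, -1.7]
width: 0.0155
```

>>> arm_command --plan '[-0.2, 0, 0.1, 0, 0, 0, 1, -0.3, 0, 0, 0, 0, 0, 1, -0.3, 0, 0, 0, 0, 0, 1, 0, 0, 0, 0, 0, 0, 1]'

```text
time: 11.6
tool_pos: [0.4962, 0.0077, 0.0485]
ee_rot: [3.141, -0.0, 0.092]
wrist_force: [-0.6, 0.5, -1.4]
width: 0.0161
```

>>> arm_command --plan '[-0.2, 0, 0, 0, 0, 0, 1, -0.2, 0, 0, 0, 0, 0, 1, 0, 0, 0, 0, 0, 0, 1]'

```text
time: 11.98
tool_pos: [0.4923, 0.0073, 0.0485]
ee_rot: [3.141, 0.0, 0.092]
wrist_force: [-0.1, -0.9, -1.1]
width: 0.016
```

>>> arm_command --plan '[-0.2, 0, 0, 0, 0, 0, 1, -0.2, 0, 0, 0, 0, 0, 1, 0, 0, 0, 0, 0, 0, 1]'

```text
time: 12.35
tool_pos: [0.489, 0.007, 0.0487]
ee_rot: [3.141, -0.002, 0.092]
wrist_force: [4.4, 0.2, -1.7]
width: 0.0158
```

>>> arm_command --plan '[-0.2, 0, 0, 0, 0, 0, 1, -0.3, 0, 0, 0, 0, 0, 1, -0.3, 0, 0, 0, 0, 0, 1, -0.2, 0, 0, 0, 0, 0, 1, 0, 0, 0, 0, 0, 0, 1]'

```text
time: 12.98
tool_pos: [0.4782, 0.006, 0.0486]
ee_rot: [3.141, 0.0, 0.092]
wrist_force: [2.9, 0.6, -1.6]
width: 0.0158
```

>>> arm_command --plan '[-0.2, 0, 0, 0, 0, 0, 1, -0.3, 0, 0, 0, 0, 0, 1, -0.3, 0, 0, 0, 0, 0, 1, -0.2, 0, 0, 0, 0, 0, 1, 0, 0, 0, 0, 0, 0, 1]'

```text
time: 13.6
tool_pos: [0.4682, 0.0051, 0.0485]
ee_rot: [3.141, 0.0, 0.092]
wrist_force: [2.7, 0.5, -1.6]
width: 0.0155
```

```bash
python3 st.py
```

```text
time 13.6
tool_pos [0.4682 0.0051 0.0485]
ee_rot [179.9911   0.0215   5.2661]
wrist_force [ 2.7226  0.5165 -1.6479]
wrist_torque [ 0.0066 -0.5596  0.0286]
width 0.0154561556983654
```

>>> arm_command --plan '[-0.2, 0, 0, 0, 0, 0, 1, -0.2, 0, 0, 0, 0, 0, 1, -0.2, 0, 0, 0, 0, 0, 1, -0.2, 0, 0, 0, 0, 0, 1, 0, 0, 0, 0, 0, 0, 1]'

```text
time: 14.22
tool_pos: [0.4602, 0.0043, 0.0484]
ee_rot: [3.142, 0.0, 0.092]
wrist_force: [2.3, -0.6, -1.7]
width: 0.0157
```

>>> arm_command --plan '[-0.1, 0, 0, 0, 0, 0, 1, -0.1, 0, 0, 0, 0, 0, 1, -0.1, 0, 0, 0, 0, 0, 1]'

```text
time: 14.6
tool_pos: [0.4576, 0.0041, 0.0485]
ee_rot: [3.141, -0.0, 0.092]
wrist_force: [4.2, -0.1, -1.8]
width: 0.0161
```

>>> arm_command --plan '[-0.1, 0, 0, 0, 0, 0, 1, -0.1, 0, 0, 0, 0, 0, 1]'

```text
time: 14.85
tool_pos: [0.4555, 0.0039, 0.0485]
ee_rot: [3.141, -0.0, 0.092]
wrist_force: [4.2, 0.3, -2.6]
width: 0.016
```

>>> arm_command --plan '[-0.1, 0, 0, 0, 0, 0, 1]'

```text
time: 14.98
tool_pos: [0.4545, 0.0038, 0.0485]
ee_rot: [3.141, -0.0, 0.092]
wrist_force: [3.6, -0.9, -1.3]
width: 0.0164
```

>>> arm_command --plan '[-0.1, 0, 0, 0, 0, 0, 1]'

```text
time: 15.1
tool_pos: [0.4535, 0.0037, 0.0485]
ee_rot: [3.141, -0.0, 0.092]
wrist_force: [4.1, -0.6, -1.5]
width: 0.0161
```

>>> arm_command --plan '[-0.05, 0, 0, 0, 0, 0, 1, -0.05, 0, 0, 0, 0, 0, 1]'

```text
time: 15.35
tool_pos: [0.4526, 0.0037, 0.0485]
ee_rot: [3.142, -0.0, 0.092]
wrist_force: [5.2, 0.3, -1.5]
width: 0.0158
```

>>> arm_command --plan '[-0.05, 0, 0, 0, 0, 0, 1, -0.05, 0, 0, 0, 0, 0, 1]'

```text
time: 15.6
tool_pos: [0.4522, 0.0036, 0.0486]
ee_rot: [3.141, -0.001, 0.092]
wrist_force: [5.5, 0.2, -3.9]
width: 0.0156
```

>>> arm_command --plan '[-0.05, 0, 0, 0, 0, 0, 1, -0.05, 0, 0, 0, 0, 0, 1]'

```text
time: 15.85
tool_pos: [0.4521, 0.0035, 0.0487]
ee_rot: [3.141, -0.004, 0.092]
wrist_force: [9.6, 1.0, -3.9]
width: 0.0159
```

>>> arm_command --plan '[-0.05, 0, 0, 0, 0, 0, 1, -0.05, 0, 0, 0, 0, 0, 1]'

```text
time: 16.1
tool_pos: [0.452, 0.0035, 0.0489]
ee_rot: [3.141, -0.006, 0.092]
wrist_force: [10.5, 0.8, -4.9]
width: 0.016
```

>>> arm_command --plan '[-0.05, 0, 0, 0, 0, 0, 1]'

```text
time: 16.23
tool_pos: [0.4519, 0.0035, 0.0491]
ee_rot: [3.141, -0.007, 0.092]
wrist_force: [11.9, 1.3, -5.2]
width: 0.0157
```

>>> arm_command --plan '[-0.05, 0, 0, 0, 0, 0, 1]'

```text
time: 16.35
tool_pos: [0.4519, 0.0034, 0.0493]
ee_rot: [3.141, -0.008, 0.092]
wrist_force: [12.8, 0.8, -5.1]
width: 0.0158
```

>>> arm_command --plan '[-0.05, 0, 0, 0, 0, 0, 1]'

```text
time: 16.48
tool_pos: [0.4518, 0.0034, 0.0494]
ee_rot: [3.141, -0.009, 0.092]
wrist_force: [12.5, 1.7, -4.6]
width: 0.0158
```

>>> arm_command --plan '[-0.05, 0, 0, 0, 0, 0, 1]'

```text
time: 16.6
tool_pos: [0.4518, 0.0034, 0.0496]
ee_rot: [3.141, -0.01, 0.092]
wrist_force: [14.7, 1.9, -5.8]
width: 0.016
```

```bash
python3 st.py
```

```text
time 16.6
tool_pos [0.4518 0.0034 0.0496]
ee_rot [179.9693  -0.5708   5.2683]
wrist_force [14.7131  1.877  -5.7797]
wrist_torque [ 0.2556 -2.1796  0.0196]
width 0.015978983965455988
```

>>> arm_command --plan '[-0.05, 0, 0, 0, 0, 0, 1, 0, 0, 0, 0, 0, 0, 1]'

```text
time: 16.85
tool_pos: [0.4517, 0.0033, 0.0498]
ee_rot: [3.141, -0.011, 0.092]
wrist_force: [14.0, 2.6, -6.4]
width: 0.016
```

>>> arm_command --plan '[0, 0, 0, 0, 0, 0, 1]'

```text
time: 16.98
tool_pos: [0.4517, 0.0033, 0.0498]
ee_rot: [3.141, -0.011, 0.092]
wrist_force: [14.3, 0.8, -5.9]
width: 0.016
```

>>> arm_command --plan '[-0.06, 0, 0, 0, 0, 0, 1, 0, 0, 0, 0, 0, 0, 1]'

```text
time: 17.23
tool_pos: [0.4516, 0.0033, 0.05]
ee_rot: [3.141, -0.012, 0.092]
wrist_force: [15.8, 1.7, -4.5]
width: 0.0156
```

>>> arm_command --plan '[0, 0, 0, 0, 0, 0, 1]'

```text
time: 17.35
tool_pos: [0.4517, 0.0033, 0.0501]
ee_rot: [3.141, -0.012, 0.092]
wrist_force: [16.1, 1.1, -5.4]
width: 0.016
```

```bash
python3 st.py; python3 pic.py 6
```

```text
time 17.35
tool_pos [0.4517 0.0033 0.0501]
ee_rot [179.9596  -0.704    5.2682]
wrist_force [16.134   1.1208 -5.4166]
wrist_torque [ 0.1974 -2.398   0.0431]
width 0.016018651277048712
```

View pics/scene6.png

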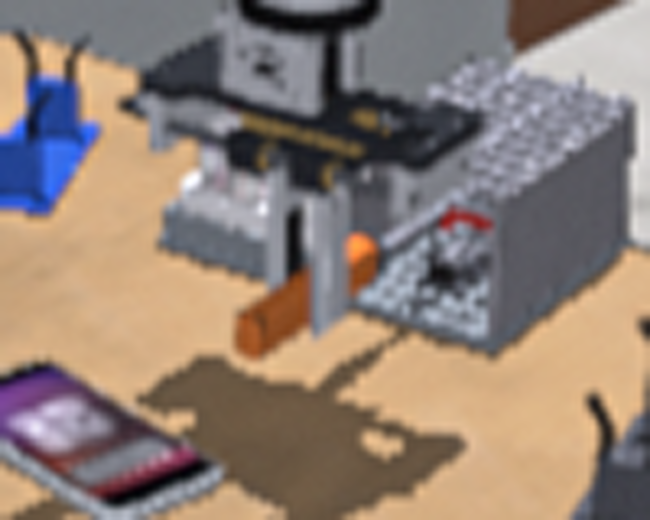

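View pics/top6.png

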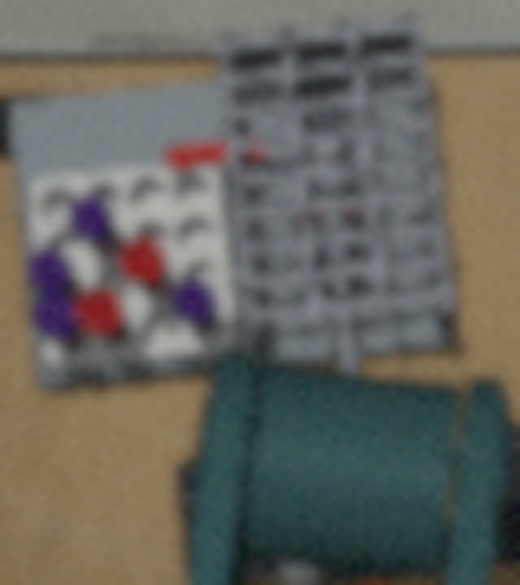

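>>> arm_command --plan '[0, 0, 0, 0, 0, 0, 1, 0, 0, 0, 0, 0, 0, 1, 0, 0, 0, 0, 0, 0, 1, 0, 0, 0, 0, 0, 0, 1]'

```text
time: 17.95
tool_pos: [0.4516, 0.0033, 0.0501]
ee_rot: [3.141, -0.012, 0.092]
wrist_force: [15.0, 1.5, -5.2]
width: 0.0159
```

>>> arm_command --plan '[0, 0, 0, 0, 0, 0, 1, 0, 0, 0, 0, 0, 0, 1, 0, 0, 0, 0, 0, 0, 1, 0, 0, 0, 0, 0, 0, 1]'

```text
time: 18.45
tool_pos: [0.4517, 0.0033, 0.0501]
ee_rot: [3.141, -0.012, 0.092]
wrist_force: [14.8, 1.6, -5.7]
width: 0.0158
```

>>> arm_command --plan '[0, 0, 0, 0, 0, 0, 1, 0, 0, 0, 0, 0, 0, 1]'

```text
time: 18.7
tool_pos: [0.4517, 0.0033, 0.0501]
ee_rot: [3.141, -0.012, 0.092]
wrist_force: [15.4, 1.4, -5.7]
width: 0.0155
```

>>> arm_command --plan '[-0.04, 0, 0, 0, 0, 0, 1, 0, 0, 0, 0, 0, 0, 1, 0, 0, 0, 0, 0, 0, 1, 0, 0, 0, 0, 0, 0, 1]'

```text
time: 19.2
tool_pos: [0.4516, 0.0033, 0.0502]
ee_rot: [3.141, -0.013, 0.092]
wrist_force: [16.0, 1.2, -6.0]
width: 0.0156
```

>>> arm_command --plan '[0, 0, 0, 0, 0, 0, 1, 0, 0, 0, 0, 0, 0, 1, 0, 0, 0, 0, 0, 0, 1, 0, 0, 0, 0, 0, 0, 1]'

```text
time: 19.7
tool_pos: [0.4516, 0.0033, 0.0502]
ee_rot: [3.141, -0.013, 0.092]
wrist_force: [16.4, 1.7, -4.7]
width: 0.0158
```

>>> arm_command --plan '[0, 0, 0, 0, 0, 0, 1, 0, 0, 0, 0, 0, 0, 1]'

```text
time: 19.95
tool_pos: [0.4516, 0.0033, 0.0502]
ee_rot: [3.141, -0.013, 0.092]
wrist_force: [15.4, 0.9, -5.6]
width: 0.0157
```

>>> arm_command --plan '[0.2, 0, 0, 0, 0, 0, 1, 0.2, 0, 0, 0, 0, 0, 1, 0.2, 0, 0, 0, 0, 0, 1, 0.2, 0, 0, 0, 0, 0, 1, 0.3, 0, 0, 0, 0, 0, 1, 0.3, 0, 0, 0, 0, 0, 1, 0, 0, 0, 0, 0, 0, 1, 0, 0, 0, 0, 0, 0, 1]'

```text
time: 20.95
tool_pos: [0.4597, 0.0044, 0.0482]
ee_rot: [-3.142, 0.001, 0.092]
wrist_force: [-0.7, -0.7, -1.7]
width: 0.0158
```

```bash
python3 st.py; python3 pic.py 7
```

```text
time 20.95
tool_pos [0.4597 0.0044 0.0482]
ee_rot [-179.9985    0.0489    5.2698]
wrist_force [-0.7209 -0.7117 -1.6549]
wrist_torque [-0.0054  0.0049 -0.0121]
width 0.01575138605455696
```

View pics/scene7.png

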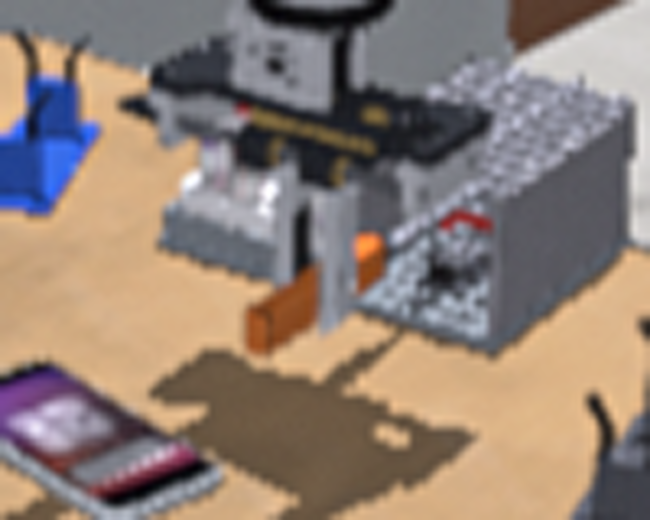

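View pics/top7.png

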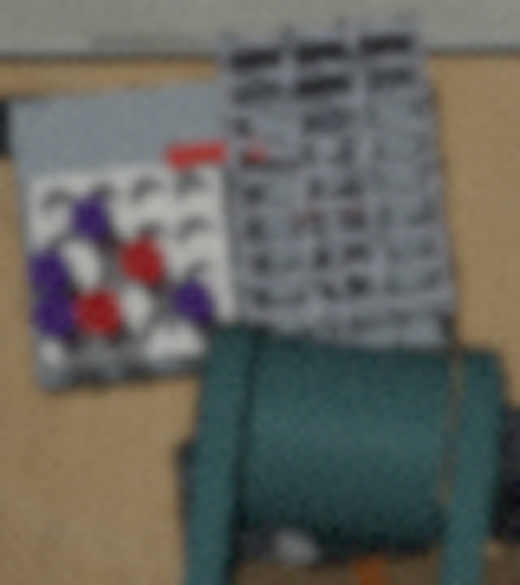

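>>> arm_command --plan '[0, 0, -0.3, 0, 0, 0, 1, 0, 0, -0.4, 0, 0, 0, 1, 0, 0, -0.4, 0, 0, 0, 1, 0, 0, -0.4, 0, 0, 0, 1, 0, 0, -0.15, 0, 0, 0, 1, 0, 0, 0, 0, 0, 0, 1]'

```text
time: 21.8
tool_pos: [0.4602, 0.0044, 0.0651]
ee_rot: [3.141, -0.0, 0.092]
wrist_force: [-0.0, -0.3, -1.5]
width: 0.0158
```

>>> arm_command --plan '[-0.5, 0, 0, 0, 0, 0, 1, -1, 0, 0, 0, 0, 0, 1, -1, 0, 0, 0, 0, 0, 1, -0.5, 0, 0, 0, 0, 0, 1, 0, 0, 0, 0, 0, 0, 1]'

```text
time: 22.42
tool_pos: [0.4298, 0.0015, 0.065]
ee_rot: [3.141, -0.0, 0.092]
wrist_force: [0.4, -0.4, -2.1]
width: 0.0156
```

>>> arm_command --plan '[-1, 0, 0, 0, 0, 0, 1, -2, 0, 0, 0, 0, 0, 1, -2, 0, 0, 0, 0, 0, 1, -2, 0, 0, 0, 0, 0, 1, -2, 0, 0, 0, 0, 0, 1, -1, 0, 0, 0, 0, 0, 1, 0, 0, 0, 0, 0, 0, 1]'

```text
time: 23.3
tool_pos: [0.3305, -0.0076, 0.0651]
ee_rot: [3.141, -0.001, 0.092]
wrist_force: [-0.2, -0.5, -1.9]
width: 0.016
```

```bash
python3 st.py; python3 pic.py 8
```

```text
time 23.3
tool_pos [ 0.3305 -0.0076  0.0651]
ee_rot [179.9846  -0.053    5.2484]
wrist_force [-0.2437 -0.4819 -1.8878]
wrist_torque [0.0277 0.0521 0.0121]
width 0.015991093546018777
```

View pics/scene8.png

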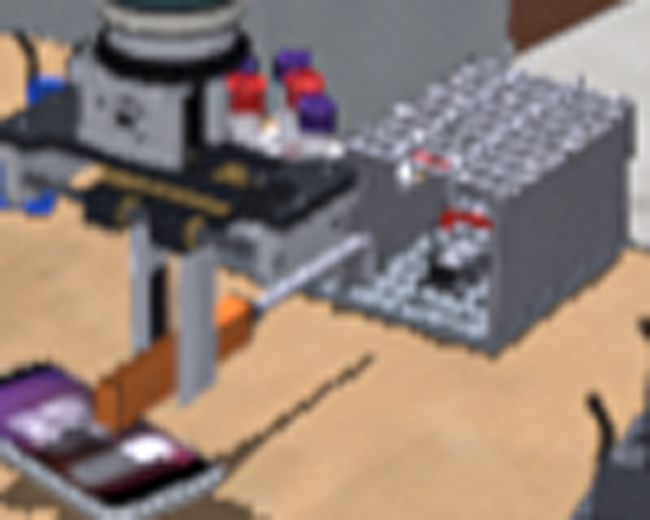

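View pics/top8.png

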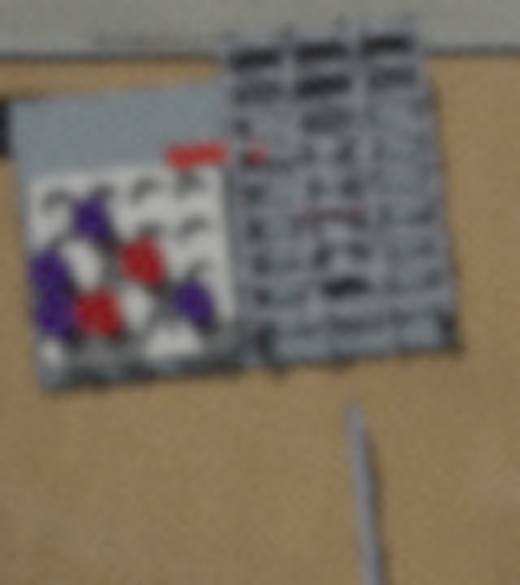

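```bash
python3 - <<'E'
from h import *
np.set_printoptions(precision=2,suppress=True)
a=np.radians(5.26);X=np.array([np.cos(a),np.sin(a),0])
for i,p,ts,tt in((4,[.340,-.0076,.067],(200+408/7,150+238/7),(190+249/4.2,110+272/4.2)),(8,[.3305,-.0076,.0651],(200+365/6.5,150+237/6.5),(195+356/6.5,115+406/6.5))):
    P=np.array(p)+[0,0,.015]+X*.188
    S=pickle.load(open(f"scene{i}.pkl","rb"));T=pickle.load(open(f"top{i}.pkl","rb"))
    print(i,np.array(ts)-proj(S,P),np.array(tt)-proj(T,P))
    for k in(4,8):
        pass
# shank/handle edge profile: orange lower-left end vs predicted in scene
    h=cv2.cvtColor(S["pixels"],cv2.COLOR_RGB2HSV); m=cv2.inRange(h,(5,140,80),(18,255,255))
    k,l,st,c=cv2.connectedComponentsWithStats(m)
    Y=np.array([-X[1],X[0],0]);Z=np.array([0,0,1]);C=np.array(p)+[0,0,.011]
    Q=np.array([proj(S,C+X*.06*i1+Y*.008*j+Z*.013*kk) for i1 in(-1,1) for j in(-1,1) for kk in(-1,1)])
    mm=m[180:232,200:245]; yx=np.argwhere(mm); print(yx.min(0)[::-1]+[200,180],yx.max(0)[::-1]+[200,180],Q.min(0),Q.max(0))
E
```

```text
4 [0.14 1.3 ] [0.46 2.46]
[216 193] [240 214] [214.67 193.18] [239.94 215.64]
8 [-0.37  2.4 ] [0.9  2.33]
[214 195] [238 215] [212.66 194.66] [238.14 217.29]
```

```bash
python3 - <<'E'
import pickle,cv2,numpy as np
o=[]
for i,(dx,dy) in ((4,(0,0)),(8,(0,0))):
    b=pickle.load(open(f"scene{i}.pkl","rb"))["pixels"][170:220,212:265,::-1]
    o.append(cv2.resize(b,None,fx=7.5,fy=7.5,interpolation=cv2.INTER_CUBIC))
cv2.imwrite("pics/cmp.png",np.hstack(o))
E
```

```text
(no output)
```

View pics/cmp.png

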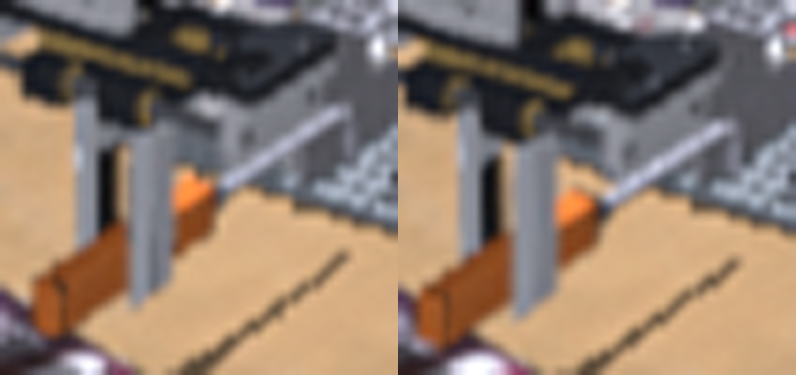

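>>> arm_command --plan '[0, 0, -1, 0, 0, 0, 1, 0, 0, -2.5, 0, 0, 0, 1, 0, 0, -3, 0, 0, 0, 1, 0, 0, -2, 0, 0, 0, 1, 0, 0, -1, 0, 0, -3, 1, 0, 0, 0, 0, 0, -4, 1, 0, 0, 0, 0, 0, -4, 1, 0, 0, 0, 0, 0, 0, 1]'

```text
time: 24.4
tool_pos: [0.3311, -0.0076, 0.1606]
ee_rot: [3.141, -0.001, 0.283]
wrist_force: [0.2, -0.3, -1.5]
width: 0.0155
```

>>> arm_command --plan '[1, 2.5, 0, 0, 0, 0, 1, 1.5, 3.5, 0, 0, 0, 0, 1, 1.5, 3.5, 0, 0, 0, 0, 1, 1.5, 3.5, 0, 0, 0, 0, 1, 1.5, 3.5, 0, 0, 0, 0, 1, 1.5, 3.5, 0, 0, 0, 0, 1, 1.3, 2, 0, 0, 0, 0, 1, 0, 0, 0, 0, 0, 0, 1]'

```text
time: 25.4
tool_pos: [0.4871, -0.1923, 0.1594]
ee_rot: [-3.141, 0.001, 0.282]
wrist_force: [0.3, -0.2, -0.7]
width: 0.0156
```

```bash
python3 st.py; python3 - <<'E'
from bench import cams
import pickle,cv2
for n in("scene","top"):
    s=cams.snapshot(n)
    pickle.dump(s,open(f"{n}9.pkl","wb"))
    b=s["pixels"][:,:,::-1]
    b=b[150:250,240:340] if n=="scene" else b[110:210,260:360]
    cv2.imwrite(f"pics/{n}9.png",cv2.resize(b,None,fx=6,fy=6,interpolation=cv2.INTER_CUBIC))
E
```

```text
time 25.4
tool_pos [ 0.4871 -0.1923  0.1594]
ee_rot [-179.9601    0.0477   16.1518]
wrist_force [ 0.3363 -0.1551 -0.6599]
wrist_torque [-0.0092  0.0452  0.0231]
width 0.015556744060771838
```

View pics/scene9.png

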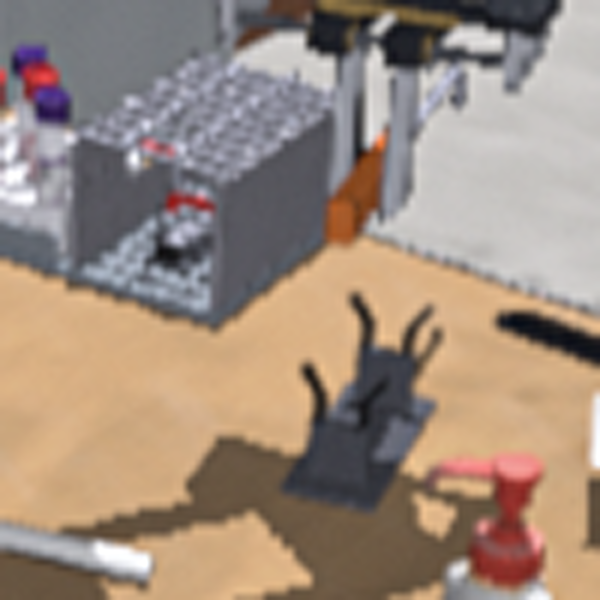

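View pics/top9.png

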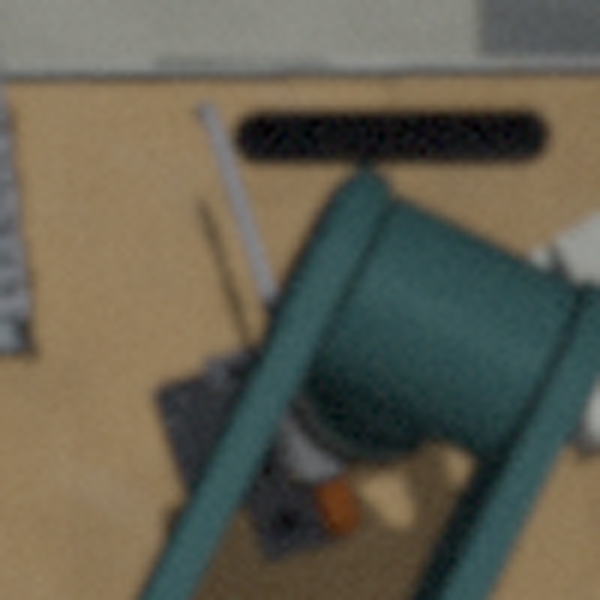

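>>> arm_command --plan '[0.51, 0.35, 0, 0, 0.8, -0.1, 1, 0, 0, 1.5, 0, 0, 0, 1, 0, 0, 2.5, 0, 0, 0, 1, 0, 0, 2, 0, 0, 0, 1, 0, 0, 1, 0, 0, 0, 1, 0, 0, 0, 0, 0, 0, 1, 0, 0, 0, 0, 0, 0, 1]'

```text
time: 26.38
tool_pos: [0.4936, -0.1932, 0.0909]
ee_rot: [3.14, -0.015, 0.286]
wrist_force: [-0.3, 0.1, -0.6]
width: 0.0156
```

```bash
python3 st.py; python3 - <<'E'
from h import *
from bench import cams
for n in("scene","top"):
    s=cams.snapshot(n)
    pickle.dump(s,open(f"{n}10.pkl","wb"))
    b=s["pixels"][:,:,::-1]
    b=b[150:250,240:340] if n=="scene" else b[110:210,260:360]
    cv2.imwrite(f"pics/{n}10.png",cv2.resize(b,None,fx=6,fy=6,interpolation=cv2.INTER_CUBIC))
E
```

```text
time 26.375
tool_pos [ 0.4936 -0.1932  0.0909]
ee_rot [179.9285  -0.8691  16.3711]
wrist_force [-0.2803  0.1243 -0.5691]
wrist_torque [0.0015 0.0114 0.0313]
width 0.015555370182700017
```

View pics/scene10.png

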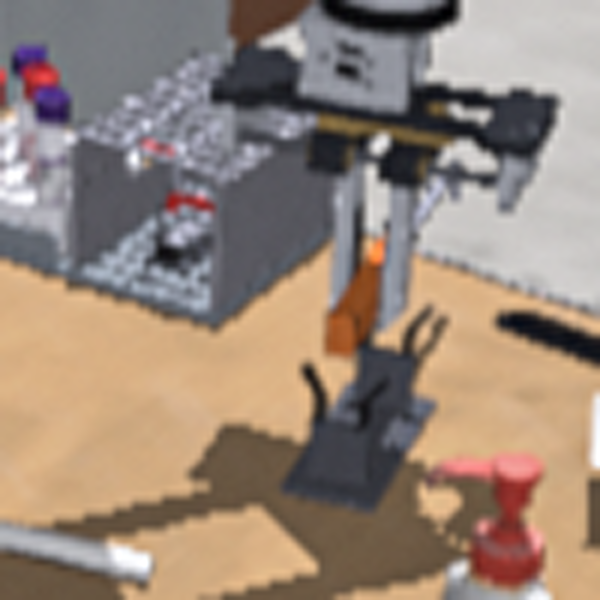

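View pics/top10.png

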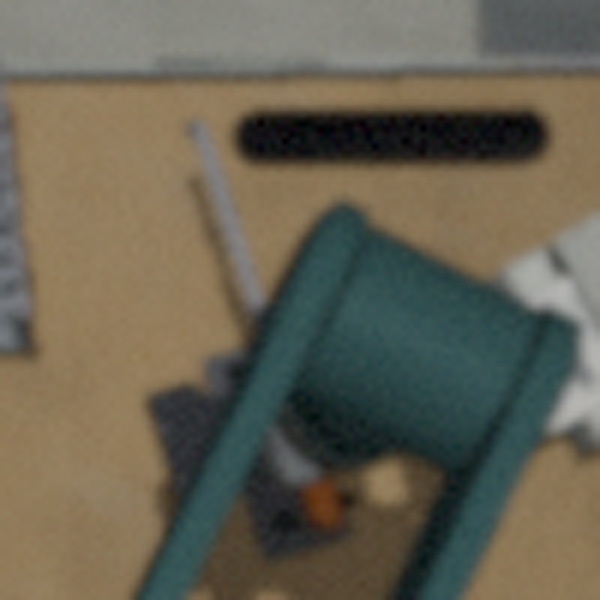

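>>> arm_command --plan '[-0.09, 0.08, 0, 0, 0, 0.1, 1, 0, 0, 1, 0, 0, 0, 1, 0, 0, 1, 0, 0, 0, 1, 0, 0, 0, 0, 0, 0, 1, 0, 0, 0, 0, 0, 0, 1]'

```text
time: 27.1
tool_pos: [0.4927, -0.1939, 0.0697]
ee_rot: [-3.141, -0.014, 0.284]
wrist_force: [-0.7, 0.9, -1.7]
width: 0.0157
```

>>> arm_command --plan '[0, 0, 0.5, 0, 0, 0, 1, 0, 0, 0.5, 0, 0, 0, 1, 0, 0, 0, 0, 0, 0, 1]'

```text
time: 27.48
tool_pos: [0.4925, -0.1937, 0.0593]
ee_rot: [-3.141, -0.013, 0.284]
wrist_force: [-0.6, -0.3, -1.8]
width: 0.0157
```

>>> arm_command --plan '[0.04, 0.05, 0.4, 0, 0, 0, 1, 0, 0, 0.4, 0, 0, 0, 1, 0, 0, 0, 0, 0, 0, 1, 0, 0, 0, 0, 0, 0, 1]'

```text
time: 27.98
tool_pos: [0.4936, -0.1943, 0.052]
ee_rot: [3.141, -0.014, 0.284]
wrist_force: [-0.8, -0.1, -1.3]
width: 0.0155
```

>>> arm_command --plan '[0, 0, 0.2, 0, 0, 0, 1, 0, 0, 0.1, 0, 0, 0, 1, 0, 0, 0.1, 0, 0, 0, 1, 0, 0, 0, 0, 0, 0, 1]'

```text
time: 28.48
tool_pos: [0.4935, -0.1942, 0.0479]
ee_rot: [-3.142, -0.014, 0.284]
wrist_force: [0.9, 0.4, -0.8]
width: 0.0155
```

>>> arm_command --plan '[0, 0, 0.1, 0, 0, 0, 1, 0, 0, 0, 0, 0, 0, 1]'

```text
time: 28.72
tool_pos: [0.4935, -0.1942, 0.0469]
ee_rot: [-3.142, -0.014, 0.284]
wrist_force: [0.2, -0.3, -1.0]
width: 0.0158
```

```bash
python3 st.py
```

```text
time 28.725
tool_pos [ 0.4935 -0.1942  0.0469]
ee_rot [-179.9969   -0.7901   16.2717]
wrist_force [ 0.1782 -0.2559 -0.9849]
wrist_torque [-0.0227  0.0251 -0.0808]
width 0.015760100338352498
```

Lower until contact near TCP z 0.044, in small steps.

>>> arm_command --plan '[0, 0, 0.1, 0, 0, 0, 1, 0, 0, 0, 0, 0, 0, 1]'

```text
time: 28.98
tool_pos: [0.4935, -0.1942, 0.0459]
ee_rot: [-3.141, -0.014, 0.284]
wrist_force: [0.2, -1.2, -1.3]
width: 0.016
```

>>> arm_command --plan '[0, 0, 0.05, 0, 0, 0, 1, 0, 0, 0.05, 0, 0, 0, 1, 0, 0, 0, 0, 0, 0, 1]'

```text
time: 29.35
tool_pos: [0.4936, -0.1942, 0.0449]
ee_rot: [3.142, -0.014, 0.284]
wrist_force: [-0.2, 0.9, -1.7]
width: 0.0157
```

>>> arm_command --plan '[0, 0, 0.05, 0, 0, 0, 1, 0, 0, 0, 0, 0, 0, 1]'

```text
time: 29.6
tool_pos: [0.4936, -0.1942, 0.0444]
ee_rot: [3.142, -0.014, 0.284]
wrist_force: [-0.4, -0.3, -1.4]
width: 0.0157
```

```bash
python3 st.py
```

```text
time 29.6
tool_pos [ 0.4936 -0.1942  0.0444]
ee_rot [179.9996  -0.7936  16.267 ]
wrist_force [-0.3763 -0.3308 -1.3795]
wrist_torque [-0.0088  0.0453  0.0099]
width 0.015731077995603814
```

>>> arm_command --plan '[0, 0, 0.04, 0, 0, 0, 1, 0, 0, 0, 0, 0, 0, 1]'

```text
time: 29.85
tool_pos: [0.4936, -0.1942, 0.044]
ee_rot: [3.142, -0.014, 0.284]
wrist_force: [-0.9, 0.3, -1.1]
width: 0.0158
```

>>> arm_command --plan '[0, 0, 0.04, 0, 0, 0, 1, 0, 0, 0, 0, 0, 0, 1]'

```text
time: 30.1
tool_pos: [0.4936, -0.1942, 0.044]
ee_rot: [3.141, -0.014, 0.284]
wrist_force: [-0.9, 0.5, 1.7]
width: 0.0158
```

>>> arm_command --plan '[0, 0, 0.04, 0, 0, 0, 1, 0, 0, 0, 0, 0, 0, 1]'

```text
time: 30.35
tool_pos: [0.4937, -0.1942, 0.044]
ee_rot: [3.141, -0.014, 0.284]
wrist_force: [-3.0, 2.0, 4.9]
width: 0.0159
```

>>> arm_command --plan '[0, 0, -0.07, 0, 0, 0, 1, 0, 0, 0, 0, 0, 0, 1]'

```text
time: 30.6
tool_pos: [0.4937, -0.1942, 0.044]
ee_rot: [3.141, -0.014, 0.284]
wrist_force: [-1.9, 0.4, 3.4]
width: 0.0159
```

>>> arm_command --plan '[0, 0, 0, 0, 0, 0, 0.8, 0, 0, 0, 0, 0, 0, 0.78, 0, 0, 0, 0, 0, 0, 0.72, 0, 0, 0, 0, 0, 0, 0.65, 0, 0, 0, 0, 0, 0, 0.55, 0, 0, 0, 0, 0, 0, 0.5, 0, 0, 0, 0, 0, 0, 0.5]'

```text
time: 31.48
tool_pos: [0.4936, -0.1942, 0.044]
ee_rot: [3.141, -0.014, 0.284]
wrist_force: [0.0, -0.2, 0.5]
width: 0.0468
```

```bash
python3 st.py;  python3 - <<'E'
from h import *
from bench import cams
for n in("scene","top"):
    s=cams.snapshot(n)
    pickle.dump(s,open(f"{n}11.pkl","wb"))
    b=s["pixels"][:,:,::-1]
    b=b[150:250,240:340] if n=="scene" else b[110:210,260:360]
    cv2.imwrite(f"pics/{n}11.png",cv2.resize(b,None,fx=6,fy=6,interpolation=cv2.INTER_CUBIC))
E
```

```text
time 31.475
tool_pos [ 0.4936 -0.1942  0.044 ]
ee_rot [179.9942  -0.8032  16.2656]
wrist_force [ 0.023  -0.1661  0.5213]
wrist_torque [-0.0164  0.007   0.0208]
width 0.04682641215026842
```

View pics/scene11.png

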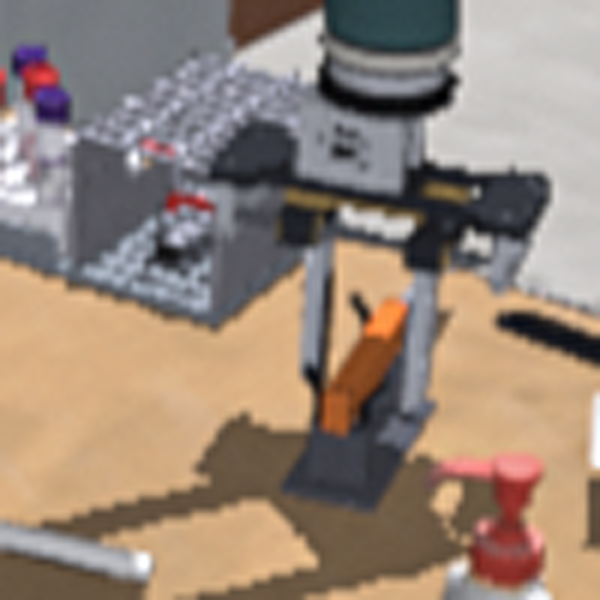

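>>> arm_command --plan '[0, 0, -1, 0, 0, 0, 0.5, 0, 0, -2, 0, 0, 0, 0.5, 0, 0, -4, 0, 0, 0, 0.5, 0, 0, -5, 0, 0, 0, 0.5, 0, 0, -5, 0, 0, 0, 0.5, 0, 0, -5, 0, 0, 0, 0.5, 0, 0, -3, 0, 0, 0, 0.5, 0, 0, 0, 0, 0, 0, 0.5]'

```text
time: 32.58
tool_pos: [0.4913, -0.1957, 0.2979]
ee_rot: [3.136, -0.019, 0.284]
wrist_force: [0.3, 0.1, 0.2]
width: 0.047
```

>>> arm_command --plan '[-4, 0, 0, 0, 0, 0, 0.5, -5, 0, 0, 0, 0, 0, 0.5, -5, 0, 0, 0, 0, 0, 0.5, -2, 0, 0, 0, 0, 0, 0.5, 0, 0, 0, 0, 0, 0, 0.5, 0, 0, 0, 0, 0, 0, 0.5]'

```text
time: 33.33
tool_pos: [0.337, -0.2396, 0.2907]
ee_rot: [-3.14, -0.014, 0.284]
wrist_force: [0.5, -0.0, -0.8]
width: 0.047
```

```bash
python3 st.py;  python3 - <<'E'
from h import *
from bench import cams
for n in("scene","top"):
    s=cams.snapshot(n)
    pickle.dump(s,open(f"{n}12.pkl","wb"))
    b=s["pixels"][:,:,::-1]
    b=b[130:260,200:350] if n=="scene" else b[110:220,190:340]
    cv2.imwrite(f"pics/{n}12.png",cv2.resize(b,None,fx=5,fy=4.5 if 0 else 5,interpolation=cv2.INTER_CUBIC)[:600])
    h=cv2.cvtColor(s["pixels"],cv2.COLOR_RGB2HSV); m=cv2.inRange(h,(5,150,100),(18,255,255)); k,l,st,c=cv2.connectedComponentsWithStats(m); i=1+np.argmax(st[1:,4]); print(n,st[i],c[i])
E
```

```text
time 33.325
tool_pos [ 0.337  -0.2396  0.2907]
ee_rot [-179.9098   -0.7747   16.2874]
wrist_force [ 0.4949 -0.0079 -0.7938]
wrist_torque [-0.0124  0.0116  0.0139]
width 0.04704007945718644
scene [294 200  14  22 139] [300.12230216 210.3381295 ]
top [301 166  14  33 164] [307.29268293 182.2195122 ]
```

View pics/scene12.png

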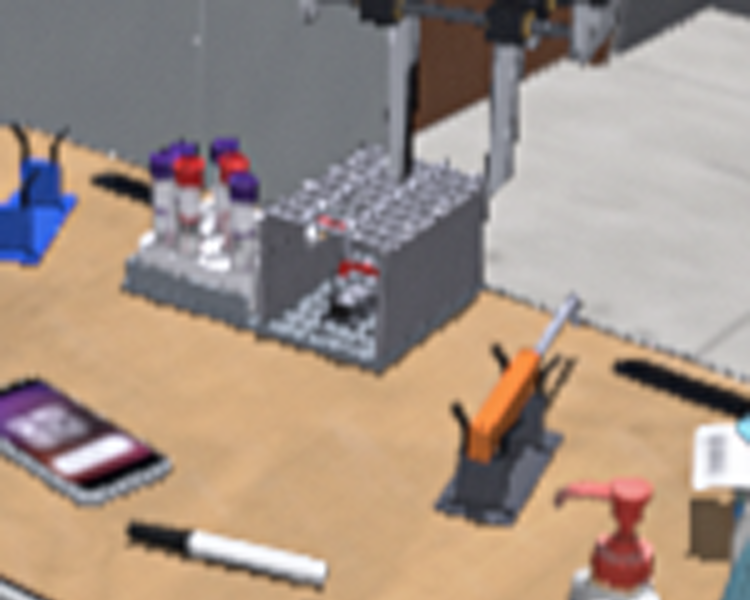

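View pics/top12.png

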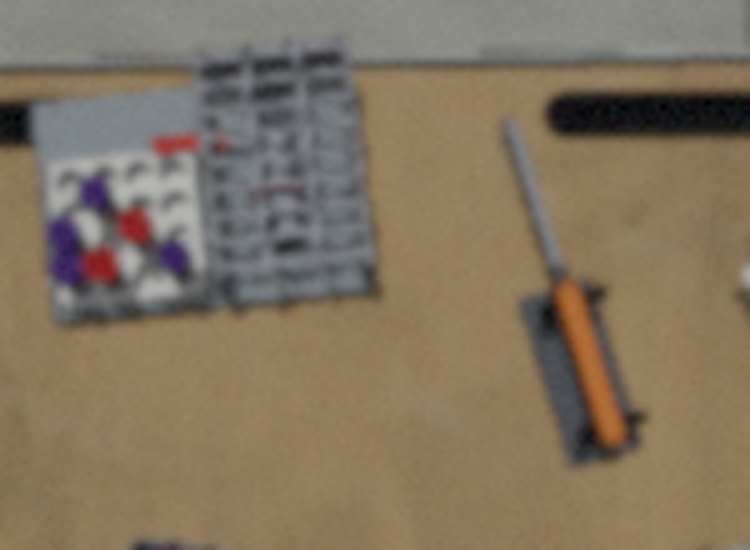

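```bash
python3 - <<'E'
from bench import close_job
print(close_job())
E
```

```text
the job is handed in; nothing more can be done
None
```

The bolt is drawn out onto its stop, and the reach hook is back in its rest. I handed the job in at about 33 s.

- **Drawing the bolt:** I took the hook off the black rest and went in over the staple. I found the bar by feel at TCP x of about 0.489 m. It then moved about 37 mm with roughly 3–4 N of drag, until it stopped hard.
- **Snugging:** I pulled at about 15 N for around 1.3 s, then 15.4–16.4 N for just over 1 s. The highest wrist reading along the pull was 16.4 N; readings come only at the end of each move call.
- **Unhooking:** The red flag on the bolt did not move when I unhooked. In the last pictures it still stands about 38 mm from where it started.
- **Laying the tool back:** The handle touched the fork floors at the grasp height with about 5 N of contact. In the last pictures its outline is within 0.5 px of where it lay at the start. The dock, rack and everything else in those close-ups looked unmoved. I did not check the two water bottles or the sprayer against their starting places.

**Disagreements:**
- The camera estimates of the hook tip were off by up to 7 mm (2.5 px) from the arm's own figures. Contact forces decided the hooking and the stop.
- The tool tilted nose-down by about 1° in the grip during the pull. I levelled it again before laying it down.
- The bolt's position was not read directly. "Home" rests on the steep rise in force and the distance travelled, which fits a start of 0 to 10 mm.

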